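# Lock the bayonet load cap into the soil test cell and hold it down

### The job

Take the winged bayonet cap out of its storage ring, push it straight down into the test cell's mouth against the spring until its collar lies flush on the cell, then, still pressing, turn it a quarter turn clockwise (seen from above) to its stop. Finish while still gripping the cap and pressing it fully home, collar flush, so that the reading can be taken: do not let go. Leave the jar, the trough, the red bin and the spatula where they are.

Things in the scene. Friction and masses are not known exactly. Their poses are not given: they have to be found in the camera images.
- cap: Loose bayonet cap, 0.18 kg, 77 mm tall, upright in the storage ring. Origin: lowest end of its steel nose; z up its axis; x along wing and lugs. Going up: cone 0-12 mm (12 to 26 mm dia.), steel stem 26 mm dia. 12-33 mm, round grey collar 60 mm dia. 33-41 mm, white wing grip 41-77 mm: 56 mm along x, 22 mm thick in y, flat parallel sides. Same when turned half round.
- cap_collar (a point): Point on the cap's axis at the underside of its collar, 33 mm above the cap's origin; same axes as the cap.
- cap_grip (a point): Point on the cap's axis in the wing grip, 61 mm above the cap's origin (16 mm below the wing's top): a good place for the TCP, fingers closing along the cap's y on the 22 mm thickness.
- cap_lugs (a point): Point on the cap's axis, 15.5 mm above its origin, at mid-height of the two steel lugs, one each side: together a bar 44 mm tip to tip along the cap's x, 10 mm wide in y, 7 mm high, 14 mm below the collar's underside.
- cell: Fixed test cell: aluminium block 84 x 84 mm on a steel foot plate 110 x 110 x 8 mm, flat top 60 mm above the bench. Origin: centre of its underside; z up. Mouth in the top: a 31 mm square hole with a slot each side along the cell's x, 15 to 16 mm wide, 50 mm end to end, through a roof 8 mm thick. The cap goes in with its x along the cell's x, either way round.
- cell_mouth (a point): Centre of the mouth, in the cell's top face; axes as the cell. Under the 8 mm roof the lugs turn clockwise (from above) from the cell's x to its y, where stops end the turn with 7 deg of play; the other way is blocked. They turn only with the collar within 6 mm of the top. If let go after turning, the spring lifts the cap until the lugs bear on the roof, collar 6 mm above the top.
- platen (a joint): Spring platen in the cell under the mouth: 0 at rest, its top 19 mm below the cell's top; grows in metres as pressed down, to 0.018 at most. The cap's nose meets it with the collar 14 mm above the top; 0.014 with the collar flush (a hard stop, collar on block). Spring 4.4 N at first contact, 0.4 N more per mm, 10 N at flush.
- stand: Fixed black storage ring, 76 mm outer and 51 mm inner diameter, 45 mm high, origin at the centre of its underside. The cap's collar rests on its rim; the cap lifts straight out.
- jar: Bystander: closed glass jar with a steel lid, 60 mm diameter, 85 mm high, origin at the centre of its underside. Leave alone.
- trough: Bystander: clear open trough 260 (x) x 80 (y) x 60 mm, origin at the centre of its underside. Leave alone.
- bin: Bystander: red open parts bin 100 (x) x 140 (y) x 70 mm, origin at the centre of its underside. Leave alone.
- spatula: Bystander: spatula lying flat on the bench between the cell and the ring, 280 mm long along its x, blade 65 mm wide towards +x, 20 mm high; origin at mid-length on its underside. Leave alone.
Mind the look-alikes: they are no part of the job. Leave any pink look-alike of the cap alone.

How it is judged:
By the outcome, as a careful person would: the job done as asked, in the order asked, and still so for the second after the job is handed in, while the arm keeps its last pose, push and grip.
It also fails if it takes over 43 s, if anything falls off the work surface, if the arm or the gripper's body presses on something with over 40 N, if the wrist force passes 120 N, or if a joint passes its speed limit or range.

### The arm

A 7-joint arm with a two-finger parallel gripper is mounted at the origin on the work surface. World frame = base frame: x ahead of the robot, y to its left, z up, the work surface at z = 0. Lengths are in m, angles in rad, forces in N, time in s.
With the tool pointing down it reaches from about 0.425 to 0.925 m from the base axis. Payload 6.8 kg.
Tool frame: the origin (TCP) lies between the finger pads, 19 mm behind the fingertips; this is the grasp point; z points along the fingers, y is the line along which they close (so a half turn about z gives the same grasp; the last joint's range is limited). The gripper opens to 85 mm and grips with 20 to 120 N. Pads are 22 mm wide; open, the fingers measure 114 mm over their backs; the gripper's body (76 mm by 85 mm) begins 54 mm behind the grasp point. The pads swing forward as they close: fully open they stand 13 mm farther back than shut.
Start: joints at [-1.432, 0.477, 0.022, 1.555, -0.011, 1.109, -0.083], TCP at [0.165, 0.655, 0.25] pointing down, gripper open.
Joint ranges: [-2.96, 2.96], [-0.34, 2.1], [-1.41, 1.46], [0.24, 2.44], [-1.37, 4.51], [0.17, 1.92], [-2.96, 2.96]. Speed limits (rad/s): [2.39, 2.39, 3.14, 3.14, 3.14, 3.14, 3.14].

### API

Orientations are given as a unit quaternion [w, x, y, z].
In Python, from cell import env, kin, camera, calibration, job gives the robot as it stands. The module is installed in compiled form; this text tells all that it offers. Calls block until the motion is done:
- env.reach(position, orientation): joint-space move of the TCP to a pose.
- env.movel(position, velocity=0.15, rot=None, stop_force=None): straight line of the TCP; rot=None keeps the orientation; velocity is the mean speed in m/s. With stop_force (N) it stops when the force on the tool has changed by that much, and returns True; else False.
- env.goto_joints(angles): joint-space move.
- env.grip(opening, f_grip=None): finger opening in m; f_grip is the grip in N (None keeps the last); returns when the fingers have stopped.
- env.dwell(seconds).
- kin.inverse_kinematics(position, orientation): joint angles nearest the present ones, or None.
- env.get_state(): the state.
- camera(name): name is "scene" or "side" or "wrist"; returns (picture, depth): 400x640x3 uint8, blue, green, red; 400x640 float32, m along the optical axis (not along the pixel's ray), 0 where there is no reading.
- calibration(name): a dict with "fx", "fy", "cx", "cy" (pixels), "rvec" (rotation vector, rad) and "tvec" (3), from world to camera coordinates, as OpenCV has them. Camera axes: x right, y down, z forward; pixel columns grow to the right and rows downward; lengths in m; the calibration is good to about 2 mm. A picture is of the moment at which its call begins: read the wrist's pose just before it. calibration takes no time and is no camera call; for the wrist camera it gives the pose at the moment of the call.
A pose or a line that the arm cannot do raises env.PlanningError and nothing moves.
- job.job_done(): hands the job in; it is judged then, once.
The state is a dict: "time": time; "qpos": joint angles; "joint_velocities": joint speeds; "joint_torque": joint torques, N m; "tcp_pos": TCP position; "orientation": TCP orientation; "force": force on the tool from outside, world axes, zero at the start; "torque": the same for the moment, N m; "opening": finger opening in m; "gripper_force": force on a finger pad.
Only numpy, scipy, OpenCV 4.12 (cv2) and the standard library are available. Lean on these libraries where they do the work, as an engineer would, in place of code of your own. Each camera call takes 0.05 s, during which the arm holds its last target. There are 200 camera calls.

## Working session

There is one attempt and no reset: what is moved stays moved. The work goes in short steps, each a Python script; the robot and the scene stay as the last script left them, time stands still between calls to the robot, and variables do not carry over. Pictures are saved under pics/ and viewed, at most 10 in all, crops included, and the job is handed in when it is done.

```bash
mkdir -p pics
cat > h.py <<'E'
import numpy as np, cv2
from cell import env, kin, camera, calibration, job
def shot(n,tag):
    c=calibration(n); p,d=camera(n); cv2.imwrite(f'pics/{tag}.png',p)
    np.savez(f'pics/{tag}.npz',p=p,d=d,**{k:np.array(v) for k,v in c.items()}); return c,p,d
def cloud(tag):
    f=np.load(f'pics/{tag}.npz'); d=f['d']; R=cv2.Rodrigues(f['rvec'].astype(float))[0]
    v,u=np.mgrid[:400,:640]; P=np.stack([(u-f['cx'])/f['fx']*d,(v-f['cy'])/f['fy']*d,d],-1)
    W=(P-f['tvec'].reshape(3))@R; W[d==0]=np.nan; return f['p'],W
E
python3 - <<'E'
from h import *
for n in ['scene','side']: shot(n,n)
s=env.get_state(); print(s['time'],s['tcp_pos'],s['orientation'],s['opening'])
a=cv2.imread('pics/scene.png')
E
```

```text
0.1 [0.16478605 0.65403238 0.24909298] [-4.01997731e-05  1.23082100e-01  9.92396119e-01 -8.58611380e-04] 0.08539681557906836
```

View pics/scene.png

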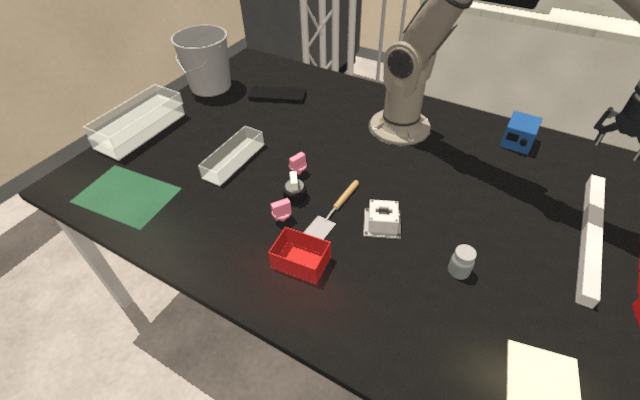

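View pics/side.png

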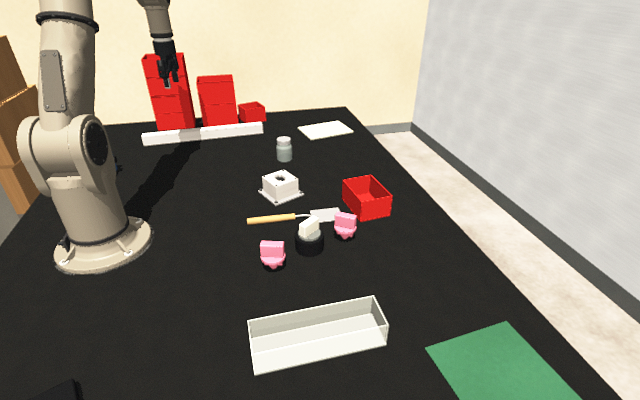

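The white cap in the black ring is at scene (294,183) and side (309,230). The pink look-alikes are at scene (298,163) and (281,210). The cell is at scene (382,215). The white cap in the ring fits the description. I'll confirm it in a crop and measure.

Run:
```python
from h import *
for n,pts in [('scene',[(294,177),(294,188),(298,158),(281,205),(382,206),(400,220),(462,250),(345,195)]),('side',[(309,225),(310,246),(280,176),(345,218),(272,247),(284,142)])]:
    p,W=cloud(n)
    for u,v in pts: print(n,u,v,W[v,u].round(3))
a=cv2.imread('pics/scene.png')[145:245,260:420]; b=cv2.imread('pics/side.png')[160:280,240:400]
cv2.imwrite('pics/c1.png',np.hstack([cv2.resize(a,(400,250),interpolation=2),cv2.resize(b,(334,250),interpolation=2)]))
c=calibration('wrist');R=cv2.Rodrigues(np.array(c['rvec'],float))[0];print(c['fx'],'campos',-R.T@np.ravel(c['tvec']),'R',R.round(2).tolist())
```

```text
scene 294 177 [ 0.535 -0.141  0.091]
scene 294 188 [ 0.555 -0.131  0.065]
scene 298 158 [ 0.437 -0.191  0.076]
scene 281 205 [ 0.643 -0.118  0.075]
scene 382 206 [0.488 0.139 0.061]
scene 400 220 [0.466 0.194 0.007]
scene 462 250 [0.552 0.394 0.084]
scene 345 195 [0.464 0.002 0.02 ]
side 309 225 [ 0.529 -0.161  0.085]
side 310 246 [ 0.527 -0.182  0.034]
side 280 176 [0.503 0.167 0.055]
side 345 218 [ 0.632 -0.137  0.073]
side 272 247 [ 0.429 -0.213  0.074]
side 284 142 [0.551 0.376 0.082]
292.1303391159286 campos [0.08327576 0.67420688 0.3738489 ] R [[0.24, 0.97, -0.0], [0.92, -0.23, 0.32], [0.31, -0.08, -0.95]]
```

View pics/c1.png

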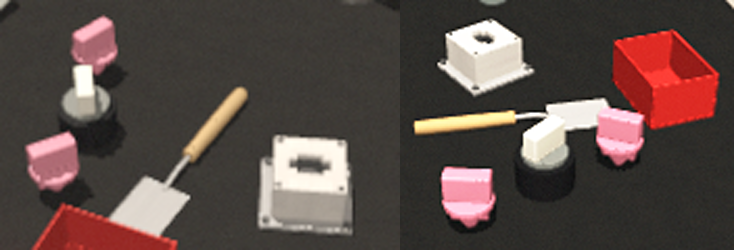

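The crop confirms it: the white wing on a grey collar in the black ring is the cap, and the two pink ones beside it are the look-alikes. Next, wrist views over the cell and the cap.

Run:
```python
from h import *
q=[0,.1231,.9924,0]
for n,p in [('wc',[.493,.155,.27]),('wk',[.535,-.15,.28])]:
    env.reach(p,q); shot('wrist',n); print(env.get_state()['time'],env.get_state()['tcp_pos'])
a=[cv2.imread(f'pics/{n}.png') for n in('wc','wk')]
cv2.imwrite('pics/w2.png',np.vstack([cv2.resize(x,(480,300)) for x in a]))
```

```text
2.2917 [0.49288089 0.15618888 0.26993172]
3.5167 [ 0.53547823 -0.14779877  0.27970335]
```

View pics/w2.png

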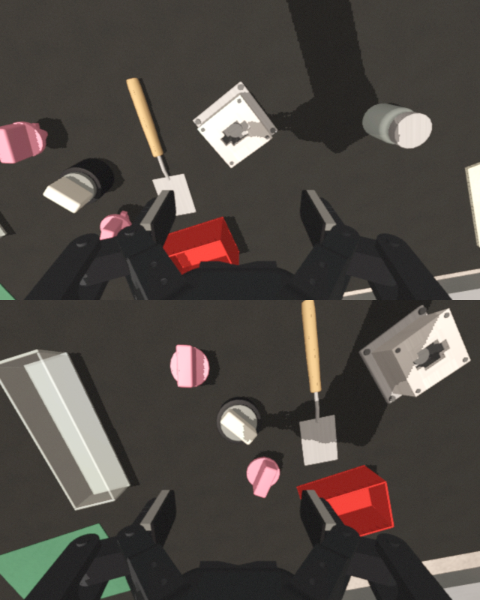

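Top half (over the cell): cell at wrist pixel about (315,165) with its mouth and slots clear. Bottom half: white cap at about (317,163), pink ones either side. Fitting poses from depth.

Run:
```python
from h import *
def rect(P): 
    r=cv2.minAreaRect((P[:,:2]*1000).astype(np.float32)); print('rect',r, 'n',len(P)); return r
def img(W,c,z0,p,name,S=40,k=4):
    # orthographic rectification onto plane z0
    n=name
    f=np.load(f'pics/{n}.npz'); g=np.arange(-S,S,1/k)/1000
    X,Y=np.meshgrid(c[0]+g,c[1]+g); Q=np.stack([X,Y,0*X+z0],-1).reshape(-1,3)
    K=np.array([[f['fx'],0,f['cx']],[0,f['fy'],f['cy']],[0,0,1]],float)
    uv=cv2.projectPoints(Q,f['rvec'].astype(float),f['tvec'].astype(float),K,None)[0].reshape(X.shape+(2,)).astype(np.float32)
    return cv2.remap(p,uv[...,0],uv[...,1],1)
p,W=cloud('wc'); near=np.hypot(W[...,0]-.488,W[...,1]-.155)<.08
z=W[...,2]; print('top z',np.nanmedian(z[near&(z>.05)&(z<.07)]))
r=rect(W[near&(z>.055)&(z<.066)])
A=img(W,np.array(r[0])/1000,.06,p,'wc',55,3.6)
p2,W2=cloud('wk'); z=W2[...,2]; near=np.hypot(W2[...,0]-.535,W2[...,1]+.15)<.06
P=W2[near&(z>.075)]; print('z pct',np.percentile(P[:,2],[5,50,95]))
r2=rect(W2[near&(z>.084)&(z<.095)])
for lo,hi in [(.049,.058),(.04,.05)]:
    Q=W2[near&(z>lo)&(z<hi)]; print(lo,len(Q),Q.min(0),Q.max(0),cv2.minEnclosingCircle((Q[:,:2]*1000).astype(np.float32)))
B=img(W2,np.array(r2[0])/1000,.089,p2,'wk',55,3.6)
cv2.imwrite('pics/o.png',np.hstack([A,B]))
print(A.shape)
# hole in raw wc: pixels inside rect with z<.05 lying in view
```

```text
top z 0.06084886001091866
rect ((498.81475830078125, 149.02468872070312), (84.37215423583984, 84.304931640625), 24.082426071166992) n 4137
z pct [0.28144539 0.338913   0.35432598]
rect ((530.5928955078125, -146.6774139404297), (55.79344177246094, 22.360187530517578), 36.43457794189453) n 975
0.049 793 [ 0.50075484 -0.17622993  0.04907191] [ 0.55905423 -0.11719225  0.05782625] ((530.56982421875, -146.6580810546875), 29.881187438964844)
0.04 894 [ 0.49306055 -0.18413088  0.04010349] [ 0.56796957 -0.10919327  0.04984996] ((530.5557861328125, -146.6116485595703), 37.80596160888672)
(396, 396, 3)
```

View pics/o.png

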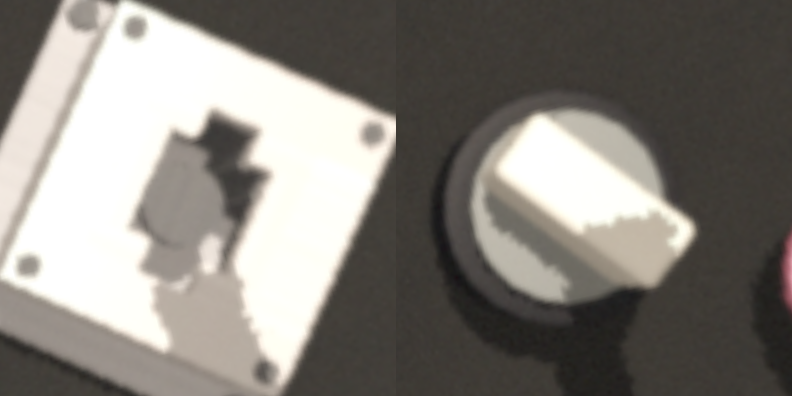

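```bash
cat >> h.py <<'E'
from scipy.spatial.transform import Rotation as Ro
def quat(a):  # tool down, tool x at angle a (deg) in world
    a=np.radians(a); x=np.array([np.cos(a),np.sin(a),0]); z=np.array([0,0,-1.]); y=np.cross(z,x)
    q=Ro.from_matrix(np.stack([x,y,z],1)).as_quat(); return [q[3],q[0],q[1],q[2]]
CAP=np.array([.5306,-.1467]); CA=36.43
CEL=np.array([.4988,.1490]); EA=114.08
E
python3 - <<'E'
from h import *
print(env.get_state()['qpos'])
for a in (36.43,216.43): print('grab',a,kin.inverse_kinematics([*CAP,.075],quat(a)))
for a in (114.08,24.08,19,-65.92,-155.92,-161): print('cell',a,kin.inverse_kinematics([*CEL,.088],quat(a)))
E
```

```text
[-0.33725839  0.28033991  0.60884364  1.84127536 -0.18163667  1.07596573
  1.66728691]
grab 36.43 [-0.48232141  0.69688922  0.87647477  2.03069403 -0.77373985  0.78359006
 -0.06762726]
grab 216.43 [-0.10563283  0.5292024   0.33658453  2.00797512 -0.27979672  0.64820128
  2.61948085]
cell 114.08 [-0.84297585  0.50660481  0.55112423  2.08197905 -0.42567066  0.66277192
  0.41371225]
cell 24.08 [-1.07175485  0.62685178  0.88297028  2.09458975 -0.72165005  0.75604744
 -0.87463183]
cell 19 [-1.08520642  0.63833454  0.90485424  2.09525739 -0.74226517  0.76585775
 -0.94385904]
cell -65.92 [ 0.06044286  0.51524788 -0.58749021  2.02181255  0.42442673  0.72513167
  2.77099788]
cell -155.92 [-0.6600826   0.46498847  0.31237448  2.07052159 -0.2332511   0.63875395
  1.80048027]
cell -161 [-0.67109744  0.46666638  0.32641526  2.07123799 -0.24415557  0.63948305
  1.72220072]
```

Run:
```python
from h import *
env.reach([*CAP,.25],quat(CA)); shot('wrist','wk2')
p,W=cloud('wk2'); z=W[...,2]; near=np.hypot(W[...,0]-CAP[0],W[...,1]-CAP[1])<.05
for lo,hi in[(.084,.095),(.049,.058)]:
    Q=(W[near&(z>lo)&(z<hi)][:,:2]*1000).astype(np.float32); print(len(Q),cv2.minAreaRect(Q) if lo>.06 else cv2.minEnclosingCircle(Q))
print(np.nanmedian(z[near&(z>.084)&(z<.095)]),env.get_state()['time'],env.get_state()['tcp_pos'])
cv2.imwrite('pics/wk2.png',p)
```

```text
1156 ((531.3660888671875, -145.54550170898438), (55.48414611816406, 21.94991683959961), 36.147891998291016)
1069 ((531.2650146484375, -145.49424743652344), 29.596561431884766)
0.08943724665868585 5.3 [ 0.53066068 -0.14655102  0.25003604]
```

The two views at different yaw give a wrist-camera offset of about 0.5 mm in each tool axis. With that corrected, I go on to grasp and lift.

```bash
cat >> h.py <<'E'
CAP=np.array([.53125,-.14625]); CA=36.3
CEL=np.array([.49946,.14943])
def st(m=''):
    s=env.get_state(); print(m,round(s['time'],2),'tcp',s['tcp_pos'].round(4),'F',np.round(s['force'],1),'T',np.round(s['torque'],2),'op',round(s['opening'],4),'gf',np.round(s['gripper_force'],1)); return s
E
python3 - <<'E'
from h import *
env.grip(.055)
env.movel([*CAP,.11],.15,rot=quat(CA))
hit=env.movel([*CAP,.074],.06,stop_force=8); st(f'down {hit}')
env.grip(.0,80); st('grip')
env.movel([*CAP,.22],.15); st('lift')
env.reach([*CEL,.22],quat(EA)); st('over'); shot('wrist','wc2'); shot('side','s2')
p,W=cloud('wc2'); z=W[...,2]; near=np.hypot(W[...,0]-CEL[0],W[...,1]-CEL[1])<.075
Q=(W[near&(z>.055)&(z<.066)][:,:2]*1000).astype(np.float32); print(len(Q),cv2.minAreaRect(Q))
b=cv2.imread('pics/s2.png')[60:260,180:420]
cv2.imwrite('pics/v2.png',np.vstack([cv2.resize(p,(480,300)),cv2.resize(b,(360,300),interpolation=2)[:, :].copy() if 0 else cv2.resize(b,(480,300))]))
E
```

```text
down False 7.54 tcp [ 0.5313 -0.1465  0.074 ] F [0.1 0.9 0.2] T [ 0. -0.  0.] op 0.0551 gf 0.0
grip 7.94 tcp [ 0.5316 -0.1463  0.0745] F [-0.9  0.9  4.8] T [0.14 0.17 0.02] op 0.0211 gf 78.5
lift 9.07 tcp [ 0.5307 -0.1459  0.2191] F [-0.7 -0.1 -2. ] T [ 0.01  0.01 -0.02] op 0.021 gf 78.2
over 10.21 tcp [0.4998 0.1477 0.22  ] F [ 0.7 -0.8 -1.5] T [-0.02 -0.01  0.02] op 0.021 gf 78.1
4413 ((497.5848388671875, 151.4994354248047), (84.25160217285156, 80.04847717285156), 24.017311096191406)
```

View pics/v2.png

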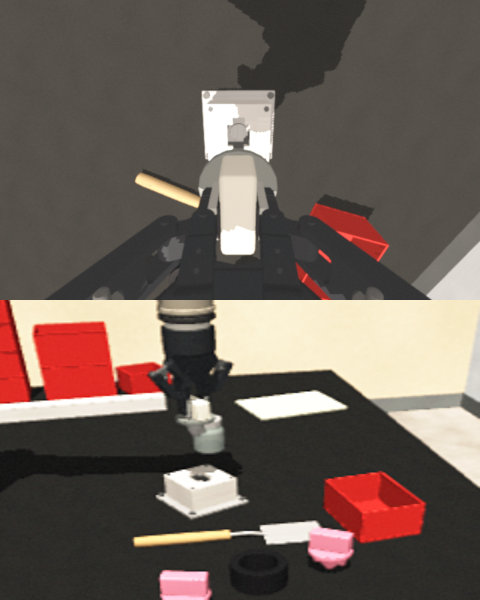

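Cap is held, cell unobstructed below; the ring is empty at lower centre. Checking the cap's position and tilt in hand from the collar and wing points.

Run:
```python
from h import *
s=st(); a=np.radians(EA); x=np.array([np.cos(a),np.sin(a)]); y=np.array([np.sin(a),-np.cos(a)])
q=s['orientation'];R=Ro.from_quat([*q[1:],q[0]]).as_matrix(); print('tool axes',R.round(4).tolist())
p,W=cloud('wc2'); D=W-s['tcp_pos']; T=np.stack([D[...,:2]@x*1000-.53,D[...,:2]@y*1000+.55,D[...,2]*1000],-1)
r=np.hypot(T[...,0],T[...,1])
hsv=cv2.cvtColor(p,cv2.COLOR_BGR2HSV)
for n,m in [('wing',(T[...,2]>12)&(T[...,2]<21)&(abs(T[...,1])<9)&(abs(T[...,0])<35)&(hsv[...,2]>120)),('collar',(abs(T[...,2]+21)<5)&(r<34)&(T[...,0]>8))]:
    P=T[m]; c=np.c_[P[:,:2],np.ones(len(P))]; k=np.linalg.lstsq(c,P[:,2],rcond=None)[0]
    res=P[:,2]-c@k; print(n,len(P),'slopes deg',np.degrees(k[:2]),'z0',k[2],'rms',res.std(),'x',P[:,0].min(),P[:,0].max(),'y',P[:,1].min(),P[:,1].max())
```

```text
10.31 tcp [0.5    0.1474 0.22  ] F [ 0.5 -0.8 -2.6] T [-0.05  0.05  0.  ] op 0.0208 gf 78.1
tool axes [[-0.4041, 0.9147, 0.0003], [0.9147, 0.4041, -0.0007], [-0.0008, -0.0, -1.0]]
wing 4297 slopes deg [-0.54525    -0.16410114] z0 15.1976171382209 rms 0.6729654316423401 x -27.43293269350744 28.883165487874386 y -8.99308848400126 8.992528025379388
collar 1753 slopes deg [-2.43905763  0.06584895] z0 -20.27663625684126 rms 1.410504774862258 x 8.001853559667161 30.596099054809088 y -29.24275154054777 27.576705689331163
```

```bash
cat >> h.py <<'E'
TGT=np.array([.4997,.1489])
E
python3 - <<'E'
from h import *
env.movel([*TGT,.130],.12,rot=quat(EA)); s=st('pre')
off=TGT-s['tcp_pos'][:2]; 
if np.linalg.norm(off)>.0004: env.movel([*(TGT+off),.128],.05); s=st('corr')
c=TGT+off
h=env.movel([*c,.104],.04,stop_force=8); s=st(f'enter {h}')
if not h:
    h=env.movel([*c,.094],.03,stop_force=25); st(f'press {h}')
E
```

```text
pre 11.21 tcp [0.5003 0.1488 0.1305] F [ 0.8  0.1 -1.8] T [ 0.04 -0.    0.01] op 0.0207 gf 78.2
corr 11.46 tcp [0.4993 0.1492 0.1284] F [-0.4 -0.4 -1.2] T [-0.04  0.    0.04] op 0.0212 gf 78.2
enter False 12.21 tcp [0.4992 0.1489 0.104 ] F [ 0.2  0.6 -2.6] T [-0.03  0.02 -0.04] op 0.021 gf 78.2
press False 12.69 tcp [0.4996 0.149  0.0942] F [-1.2 -0.4  6.5] T [-0.12  0.3   0.05] op 0.0209 gf 79.3
```

Run:
```python
from h import *
c=TGT
h=env.movel([*c,.080],.02,stop_force=18); s=st(f'press {h}')
env.dwell(.2); s=st('hold'); shot('side','s3'); shot('wrist','w3')
b=cv2.imread('pics/s3.png')[120:240,200:360]
cv2.imwrite('pics/v3.png',cv2.resize(b,(800,600),interpolation=2))
```

```text
press True 13.1 tcp [0.4996 0.1489 0.0896] F [-1.  -0.4  7.2] T [-0.02  0.41  0.  ] op 0.0211 gf 79.5
hold 13.3 tcp [0.4996 0.1489 0.0895] F [-1.8  0.1  7.8] T [-0.13  0.37  0.01] op 0.0207 gf 79.5
```

View pics/v3.png

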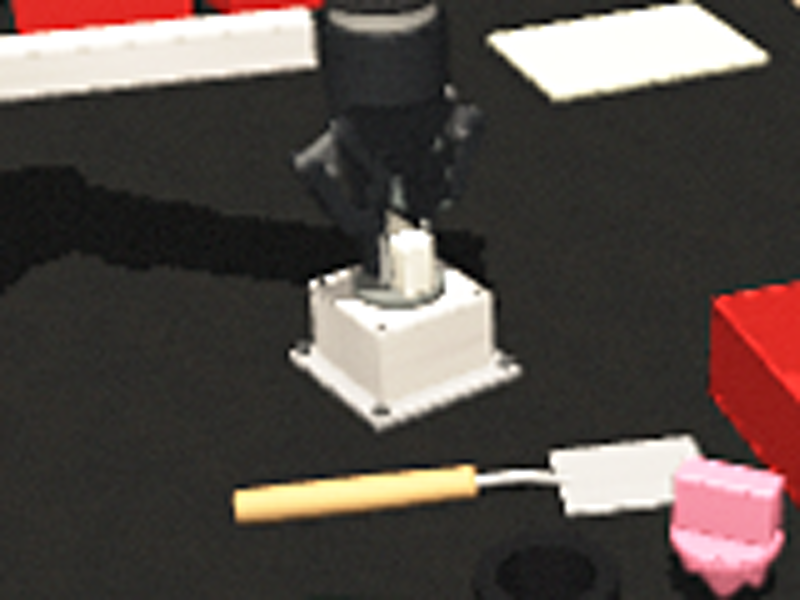

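The collar lies on the cell top with the wing above it, and force is about 10 N: flush. Adding preload, then starting the clockwise turn.

```bash
cat >> h.py <<'E'
def pose(a,z):
    r=np.radians(a); return [*(CEL-.0006*np.array([np.cos(r),np.sin(r)])),z]
E
python3 - <<'E'
from h import *
def yaw():
    q=env.get_state()['orientation']; X=Ro.from_quat([*q[1:],q[0]]).as_matrix()[:,0]; return np.degrees(np.arctan2(X[1],X[0]))
z=.0895
while z>.084:
    z-=.001; env.movel(pose(EA,z),.02); s=st(f'z {z:.4f}')
    if s['force'][2]>28: break
open('z.txt','w').write(str(z))
for a in (EA-10,EA-25,EA-40):
    env.movel(pose(a,z),.02,rot=quat(a)); s=st(f'a {EA-a:.0f} yaw {yaw():.1f}')
    if abs(s['torque'][2])>1.5 or s['force'][2]>70: break
E
```

```text
z 0.0885 13.65 tcp [0.4997 0.149  0.0895] F [-4.9  0.1 17.2] T [-0.22  1.27 -0.  ] op 0.021 gf 80.9
z 0.0875 13.9 tcp [0.4997 0.149  0.0894] F [-10.1  -0.8  31.2] T [-0.49  2.12  0.02] op 0.0209 gf 82.8
a 10 yaw 104.0 14.22 tcp [0.5011 0.1492 0.0894] F [-4.6 -0.  23.8] T [-0.25  1.27 -0.24] op 0.021 gf 81.9
a 25 yaw 89.0 14.63 tcp [0.502  0.1486 0.0895] F [-0.9 -1.8 20.2] T [-0.48  0.68 -0.19] op 0.021 gf 81.4
a 40 yaw 74.0 15.04 tcp [0.5019 0.1481 0.0894] F [-0.3 -2.9 19.7] T [-0.67  0.5  -0.14] op 0.0208 gf 81.3
```

Run:
```python
from h import *
def yaw():
    q=env.get_state()['orientation']; X=Ro.from_quat([*q[1:],q[0]]).as_matrix()[:,0]; return np.degrees(np.arctan2(X[1],X[0]))
z=float(open('z.txt').read())
for d in (55,70,80,85,88,90,92,94,96,98):
    a=EA-d; p=np.array(pose(a,z))
    env.movel(p,.02,rot=quat(a)); env.dwell(.1); s=st(f'a {d} yawturn {EA-yaw():.1f}')
    if abs(s['torque'][2])>.9 or s['force'][2]>70: break
```

```text
a 55 yawturn 55.1 15.55 tcp [0.5017 0.1479 0.0895] F [-0.8 -2.5 19.6] T [-0.71  0.49 -0.2 ] op 0.0212 gf 81.3
a 70 yawturn 70.1 16.06 tcp [0.5015 0.1479 0.0894] F [-0.9 -2.9 20. ] T [-0.67  0.48 -0.11] op 0.0208 gf 81.3
a 80 yawturn 80.1 16.48 tcp [0.5014 0.148  0.0895] F [-1.6 -3.3 19.5] T [-0.66  0.56 -0.19] op 0.0212 gf 81.3
a 85 yawturn 85.1 16.83 tcp [0.5012 0.148  0.0894] F [-2.1 -2.2 19.5] T [-0.58  0.64 -0.17] op 0.0211 gf 81.3
a 88 yawturn 88.1 17.18 tcp [0.5012 0.148  0.0894] F [-1.6 -3.9 19.4] T [-0.66  0.56 -0.14] op 0.021 gf 81.3
a 90 yawturn 90.1 17.53 tcp [0.5012 0.148  0.0894] F [-1.4 -3.6 19.9] T [-0.6   0.57  0.01] op 0.0212 gf 81.3
a 92 yawturn 92.0 17.88 tcp [0.5011 0.1486 0.0894] F [-2.4 -1.8 20.7] T [-0.37  0.62  0.03] op 0.021 gf 81.4
a 94 yawturn 94.0 18.23 tcp [0.5011 0.1492 0.0894] F [-2.5  0.3 20.2] T [-0.12  0.7   0.14] op 0.0209 gf 81.5
a 96 yawturn 96.0 18.58 tcp [0.501  0.1498 0.0894] F [-3.   1.5 21.2] T [0.1  0.79 0.15] op 0.0213 gf 81.5
a 98 yawturn 97.9 18.93 tcp [0.501  0.1504 0.0895] F [-2.7  3.3 22.1] T [0.39 0.83 0.27] op 0.0214 gf 81.6
```

Run:
```python
from h import *
z=float(open('z.txt').read()); s=st(); 
for d in (99.5,101):
    a=EA-d; env.movel(pose(a,z),.02,rot=quat(a)); env.dwell(.15); s=st(f'a {d}')
    if abs(s['torque'][2])>.8: break
shot('wrist','w4'); q=s['orientation']; R=Ro.from_quat([*q[1:],q[0]]).as_matrix()
print('turn',EA-np.degrees(np.arctan2(R[1,0],R[0,0])),'tilt',np.degrees(np.arccos(-R[2,2])))
for n in('w3','w4'):
    p,W=cloud(n); zz=W[...,2]; hsv=cv2.cvtColor(p,cv2.COLOR_BGR2HSV)
    m=(zz>.099)&(zz<.109)&(np.hypot(W[...,0]-.5,W[...,1]-.149)<.033)&(hsv[...,2]>120)
    print(n,m.sum(),cv2.minAreaRect((W[m][:,:2]*1000).astype(np.float32)))
a,b=[cv2.imread(f'pics/{n}.png')[140:360,200:440] for n in('w3','w4')]
cv2.imwrite('pics/v4.png',cv2.resize(np.hstack([a,b]),(800,367)))
```

```text
18.93 tcp [0.501  0.1504 0.0895] F [-2.7  3.3 22.1] T [0.39 0.83 0.27] op 0.0214 gf 81.6
a 99.5 19.33 tcp [0.501  0.1505 0.0894] F [-2.8  2.  22.5] T [0.44 0.89 0.95] op 0.0214 gf 81.9
turn 99.28693274730041 tilt 0.22257147582129835
w3 5586 ((495.9107971191406, 149.2512969970703), (44.323455810546875, 57.84166717529297), 1.2201837301254272)
w4 5223 ((502.65960693359375, 148.80633544921875), (57.735904693603516, 44.29726028442383), 38.91858673095703)
```

View pics/v4.png

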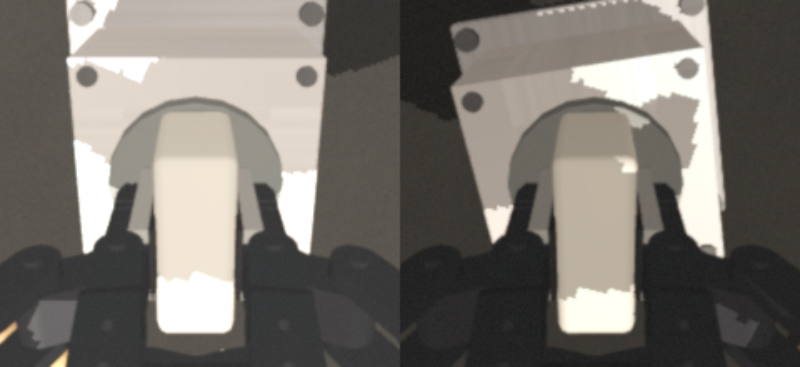

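The torque jumped to 0.95 N m at 99°, so the cap is at its stop. The crop shows the wing still square between the pads, and the TCP height hasn't changed, so the collar is still flush. Checking it holds, then handing in.

Run:
```python
from h import *
env.dwell(.7); s=st('final')
if s['force'][2]>14 and s['tcp_pos'][2]<.0898: print(job.job_done())
```

```text
final 20.08 tcp [0.501  0.1506 0.0895] F [-3.   3.8 22.1] T [0.36 0.86 0.98] op 0.0215 gf 81.9
the job is handed in; nothing more can be done
None
```

I handed the job in at 20.1 s: the cap is in the cell, collar flush under about 22 N of downward push, turned clockwise to its stop (about 99° of wrist turn), and still gripped; the jar, trough, bin and spatula were not touched.

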